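Walk a die block round to its fence

ROBOT

A 6-joint arm with a two-finger parallel gripper is mounted at the origin on the work surface. World frame = base frame: x ahead of the robot, y to its left, z up, the work surface at z = 0. Lengths are in mm, angles in rad, forces in N, time in s.
With the tool pointing down it reaches from about 350 to 875 mm from the base axis. Payload 4.2 kg.
Tool frame: the origin (TCP) lies at the very end of the fingers, on their centre line; the grasp point (between the pads) lies 19 mm behind it; z points along the fingers, y is the direction in which the jaws open and shut (so a half turn about z gives the same grasp; the last joint's range is limited). The gripper opens to 85 mm and grips with 20 to 120 N. Pads are 22 mm wide; open, the fingers measure 114 mm over their backs; the gripper's body (76 mm by 85 mm) begins 54 mm behind the grasp point. The pads swing forward as they close: fully open they stand 13 mm farther back than shut.
Start: joints at [-0.867, 0.385, 0.008, 0, -1.194, -0.259], TCP at [268.935, -564.157, 231.312] pointing down, gripper open.
Joint ranges: [-3.14, 3.14], [-1.21, 2.06], [-1.07, 1.41], [-3.16, 2.05], [-2.99, -0.16], [-3.1, 3.1]. Speed limits (rad/s): [2.79, 2.79, 3.14, 3.14, 3.14, 3.14].

INTERFACE

Orientations are given as a unit quaternion [x, y, z, w].
In Python, from bench import arm, optics, job gives the robot as it stands.
- The arm moves only by the tool send_rows, never from a script. Its argument "steps" is a list that holds one entry, the list of rows, each a list of 5 numbers: the shift along the tool's x, y, z in cm, then the turn about the tool's z in rad, then the opening, from 0 (shut) to 1 (fully open). A call has 1 to 10 rows; each row shifts and turns the pose as measured when the row begins, along the tool's axes as they then stand; what a row does not reach is not made up. A row lasts 1/12 s, in which the tool goes at most 41.7 mm and 7.16 degrees, less where a joint would pass 70% of its speed; a pose out of reach is approached as far as the arm can. A call with a gripper value outside its range is refused whole. The fingers move at their own pace and stop on an object; the grip force is fixed at half the most. Time passes only in rows, so rows that do not move let the fingers close. It gives the time, the measured TCP pose, the force and the opening at its end, in the units of the state.
- arm.read_state(): the state, without advancing time (a new reading comes with each control period).
- optics.get_image(name): name is "side" or "top"; returns (picture, depth): 420x560x3 uint8, blue, green, red; 420x560 float32, mm along the optical axis (not along the pixel's ray), 0 where there is no reading.
- optics.get_calibration(name): a dict with "K" (3x3 intrinsics, pixels), "rvec" (rotation vector, rad) and "tvec" (3), from world to camera coordinates, as OpenCV has them. Camera axes: x right, y down, z forward; pixel columns grow to the right and rows downward; lengths in mm; the calibration is good to about 2 mm. A picture is of the moment at which its call begins. get_calibration takes no time and is no camera call.
- job.job_done(): hands the job in, once; it reports no verdict.
The state is a dict: "clock": time; "joints": joint angles; "joint_vel": joint speeds; "joint_efforts": joint torques, N m; "position": TCP position; "ee_rot": TCP orientation; "contact_force": force on the tool from outside, world axes, zero at the start; "wrist_torque": the same for the moment, N m; "gripper_width": finger opening in mm.
Only numpy, scipy, OpenCV 4.12 (cv2) and the standard library are available. Lean on these libraries where they do the work, as an engineer would, in place of code of your own. Each camera call takes 0.05 s, during which the arm holds its last target. There are 200 camera calls.

TASK

Walk the heavy die block round on the bench, pushing its corners with the fingertips, until its slotted face looks squarely at the steel fence, then push it up so that the whole slotted face lies flat against the fence, and let go. Never lift or tip the block, do not let it touch the fence while it is still askew, and leave the brass collar and the tap body where they are.

Things in the scene. Friction and masses are not known exactly. Their poses are not given: they have to be found in the camera images.
- die_block: Loose aluminium die block, 95 (x) by 130 (y) by 38 mm high, 0.85 to 1.3 kg, cored. Origin: centre of its underside, z up. Slotted face: the long side at +x, with a 12 mm wide, 18 mm deep upright keyway in its middle and two dark 16 mm holes on top beside it. Starts 115 to 140 mm before the fence, turned 30 to 75 degrees anticlockwise from facing it. Slides with friction; a push near a corner turns it and shifts it a little.
- face_left (a point): Lower corner of the block's slotted face at the block's +y end: 47.5 mm along x, 65 mm along y from the block's origin, at bench height.
- face_right (a point): Lower corner of the slotted face at the block's -y end: 47.5 mm along x, -65 mm along y from the block's origin, at bench height.
- fence: Fixed steel angle: upright leg 300 mm long (y), 35 mm high, 12 mm thick; its foot with bolt heads (12 mm high) reaches 50 mm behind the working face. Origin on the bench, mid-length on the flat working face, which is the plane x = 0; x points away from the block, into the fence. The block faces it squarely when the x axes of both point the same way.
- collar: Bystander: loose brass collar, 42 mm diameter, 26 mm high, standing near the fence's +y end. Origin at the centre of its underside.
- tap_body: Bystander: loose plain steel tap body, 40 mm diameter at the foot, 55 mm high, standing near the fence's -y end. Origin at the centre of its underside.
There are look-alikes about, which are no part of the job. Of the things that look like the die_block, the smallest one is meant.

How it is judged (in metres and radians):
At the end, for the whole second after the job is handed in: Both ends of the slotted face are within 4 mm of the fence's working face, the whole face is backed by the fence (block's middle within 90 mm of the fence's middle along it), and the block lies flat on the bench at rest (x of face_left in the frame of fence between -0.004 and 0.006 m and x of face_right in the frame of fence between -0.004 and 0.006 m and y of die_block in the frame of fence between -0.09 and 0.09 m and height (world z) of die_block below 0.005 m and angle between die_block's own z axis and vertical below 0.05 rad and linear speed of die_block below 0.01 m/s and angular speed of die_block below 0.05 rad/s); the robot touches nothing.
It fails at once if the block is lifted or tipped (8 mm, or 0.1 rad) (height (world z) of die_block above 0.008 m or angle between die_block's own z axis and vertical above 0.1 rad).
It fails at once if the block touches the fence while more than 10 degrees out of square with it (contact force between die_block and fence above 0.5 N and angle between the x axis of die_block and the x axis of fence, either way round above 0.175 rad).
It fails at once if the arm or the body of the gripper, not the fingers, pushes the block (contact force between the arm and die_block above 3 N).
It fails at once if the collar is moved more than 20 mm (distance of collar from where it was at the start of the episode above 0.02 m).
It fails at once if the tap_body is moved more than 20 mm (distance of tap_body from where it was at the start of the episode above 0.02 m).
It also fails if it takes over 72 s, if anything falls off the work surface, if the arm or the gripper's body presses on something with over 40 N, if the wrist force passes 120 N, or if a joint passes its speed limit or range.

## Working session

There is one attempt and no reset: what is moved stays moved. The work goes in short steps, Python scripts to look and compute and a tool call to move; the robot and the scene stay as the last step left them, time stands still between calls to the robot, and variables do not carry over. Pictures are saved under pics/ and viewed, about 8 in all and at most 12, crops included, and the job is handed in when it is done.

Besides the shell and the picture viewer there is one more tool, called as name(argument=value, ...) on one line, values as JSON. send_rows: Moves the arm, as the interface text tells. Its arguments: {"type":"object","properties":{"steps":{"type":"array","items":{"type":"array","items":{"type":"array","items":{"type":"number"}}}}},"required":["steps"]}

```bash
mkdir -p pics; cat > h.py <<'E'
import numpy as np, cv2
from bench import arm, optics, job
def cal(n):
    c=optics.get_calibration(n); R=cv2.Rodrigues(np.array(c["rvec"],float))[0]
    return np.array(c["K"],float),R,np.array(c["tvec"],float).ravel()
def ray(n,uv,z=0):
    K,R,t=cal(n); uv=np.atleast_2d(uv).astype(float)
    d=(R.T@np.linalg.inv(K)@np.c_[uv,np.ones(len(uv))].T).T; o=-R.T@t
    return o+d*((z-o[2])/d[:,2])[:,None]
def cloud(n,depth):
    K,R,t=cal(n); v,u=np.indices(depth.shape)
    p=np.stack([(u-K[0,2])/K[0,0]*depth,(v-K[1,2])/K[1,1]*depth,depth],-1)
    return (p-t)@R
E
python3 - <<'E'
from h import *
for n in("top","side"):
    im,d=optics.get_image(n); cv2.imwrite(f"pics/{n}0.png",im); np.save(f"{n}0.npy",d)
    K,R,t=cal(n); print(n,K[0,0],(-R.T@t).round(),R.round(2).tolist())
s=arm.read_state();print(s)
E
```

```text
top 518.088065308861 [ 428.   52. 1071.] [[0.0, -1.0, -0.0], [-1.0, -0.0, -0.09], [0.09, 0.0, -1.0]]
side 491.91945200769726 [353. 705. 792.] [[-0.97, -0.25, -0.02], [-0.17, 0.72, -0.68], [0.18, -0.65, -0.74]]
{'clock': 0.1, 'joints': array([-8.67445937e-01,  3.85458841e-01,  6.76249572e-03, -4.30976449e-04,
       -1.19401131e+00, -2.58589184e-01]), 'joint_vel': array([-0.00072871, -0.00286404,  0.00472625,  0.00167063, -0.00224324,
        0.00017942]), 'joint_efforts': array([-2.79477426e-04, -3.93320560e+01,  1.88929421e+01,  4.19794455e+00,
       -2.60881628e-03, -1.24460527e-06]), 'position': array([ 268.68255558, -563.71763169,  230.34414674]), 'ee_rot': array([-2.20474601e-01,  9.75392227e-01,  9.39905308e-04, -2.64555310e-04]), 'contact_force': array([ 0.92521593,  0.59240638, -0.1932456 ]), 'wrist_torque': array([-0.06973567, -0.009438  , -0.00310015]), 'gripper_width': 85.5802363900167}
```

View pics/top0.png

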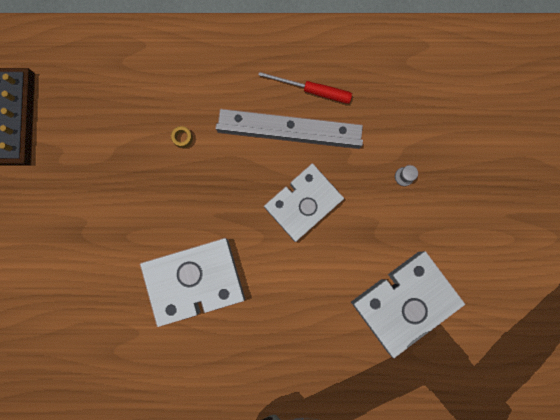

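View pics/side0.png

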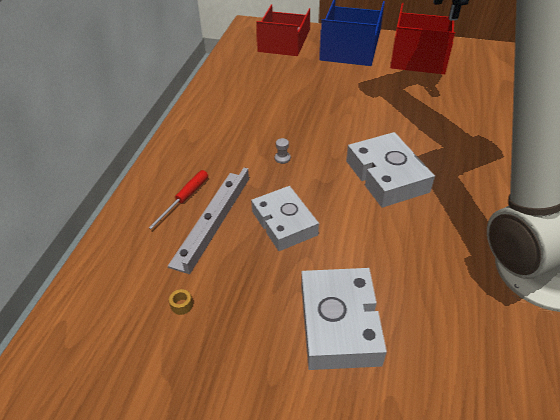

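```bash
cat >> h.py <<'E'
def top_rect(im,d,zlo,zhi,area=(0,1e9),box=None):
    P=cloud("top",d); m=((P[...,2]>zlo)&(P[...,2]<zhi)&(d>0)).astype(np.uint8)
    hsv=cv2.cvtColor(im,cv2.COLOR_BGR2HSV)
    m&=((hsv[...,1]<60)|(hsv[...,2]<70)).astype(np.uint8)
    out=[]
    for c in cv2.findContours(m,cv2.RETR_EXTERNAL,cv2.CHAIN_APPROX_NONE)[0]:
        if cv2.contourArea(c)<300: continue
        h=cv2.convexHull(c)[:,0]
        W=ray("top",h,(zlo+zhi)/2)[:,:2].astype(np.float32)
        out.append((cv2.minAreaRect(W),c))
    return out
E
python3 - <<'E'
from h import *
im=cv2.imread("pics/top0.png"); d=np.load("top0.npy")
P=cloud("top",d)
print("bench z",np.median(P[220:260,440:500,2]),"block z",P[195,330],"fence z",P[124:147:2,290].round(0).tolist())
for z in((30,45),(24,60),):
    for r,c in top_rect(im,d,*z): print(z,np.round(r[0]),np.round(r[1],1),round(r[2],1),c.mean(0).round())
cv2.imwrite("pics/crop.png",cv2.resize(im[90:260,160:440],None,fx=2.8,fy=2.8,interpolation=cv2.INTER_CUBIC))
print(ray("top",[[181,136]],13),ray("top",[[405,177]],5))
E
```

```text
bench z 0.23608005411382574 block z [552.3237045  -53.60052452  39.43833311] fence z [[704.0, 26.0, 13.0], [700.0, 26.0, 13.0], [698.0, 26.0, 5.0], [693.0, 26.0, 7.0], [682.0, 26.0, 36.0], [678.0, 26.0, 35.0], [673.0, 26.0, 36.0], [671.0, 26.0, 27.0], [672.0, 26.0, 6.0], [669.0, 25.0, 1.0], [666.0, 25.0, -5.0], [661.0, 25.0, -2.0]]
(30, 45) [538.  -1.] [ 95.  130.7] 41.7 [[303. 202.]]
(30, 45) [676.  29.] [298.6  14.2] 83.2 [[289. 134.]]
(30, 45) [716. 589.] [199.7  57.6] 2.5 [[ 13. 115.]]
(24, 60) [ 338. -205.] [133.1 177.6] 36.2 [[407. 302.]]
(24, 60) [379. 220.] [128.4 178.2] 16.8 [[192. 283.]]
(24, 60) [538.  -1.] [ 94.6 130.1] 41.7 [[303. 202.]]
(24, 60) [674.  29.] [297.3  14.9] 83.4 [[289. 135.]]
(24, 60) [715. 586.] [199.3  59.4] 2.5 [[ 13. 116.]]
[[678.59547234 252.19756749  13.        ]] [[ 594.22247637 -213.00225495    5.        ]]
```

View pics/crop.png

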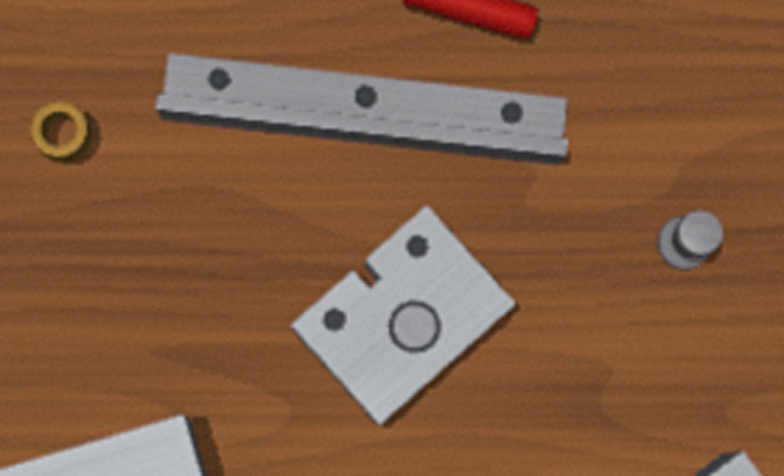

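Look-alikes in the top view are at (304,203), (192,283) and (408,305). The middle one measures 95×130 mm and the other two about 133×178 mm, so the block at (304,203) is the one meant. The crop shows its slot facing up and to the left. It sits about 48° anticlockwise from facing the fence. I'll turn the tool to line up with the fence and close the fingers.

send_rows(steps=[[[0, 0, 0, 0.112, 0], [0, 0, 0, 0.112, 0], [0, 0, 0, 0.112, 0], [0, 0, 0, 0.112, 0], [0, 0, 0, 0.112, 0]]])

```text
clock: 0.52
position: [267.9, -562.2, 227.0]
ee_rot: [0.07, 0.998, 0.004, -0.002]
contact_force: [0.2, 0.4, -0.4]
gripper_width: 25.6
```

```bash
cat >> h.py <<'E'
from scipy.spatial.transform import Rotation as Ro
FA=np.radians(-6.7); F0=np.array([669.5,29.8])
RF=np.array([[np.cos(FA),np.sin(FA)],[-np.sin(FA),np.cos(FA)]])
def fr(p): return RF@(np.array(p[:2])-F0)
def where():
    s=arm.read_state(); y=Ro.from_quat(s["ee_rot"]).apply([0,1,0])
    print("tcp_f",fr(s["position"]).round(1),"z",s["position"][2].round(1),"jaw ang rel fence y",round(np.degrees(np.arctan2(y[1],y[0])-FA)-90,1),"t",s["clock"],"F",s["contact_force"].round(1),"w",s["gripper_width"].round(1))
def block():
    im,d=optics.get_image("top")
    for r,c in top_rect(im,d,30,45):
        if 50<r[1][0]<150 and 50<r[1][1]<150:
            b=cv2.boxPoints(r); e=b[1]-b[0]; f=b[2]-b[1]; 
            L=e if np.hypot(*e)>np.hypot(*f) else f
            a=np.degrees(np.arctan2(L[1],L[0])-FA)%180-90
            print("block_f",fr(r[0]).round(1),"ang",a.round(1),"size",np.round(r[1],1))
    return im,d
E
python3 -c "
from h import *
where(); print(arm.read_state()['joints'].round(2))"
```

```text
Traceback (most recent call last):
  File "h.py", line 31, in where
    print("tcp_f",fr(s["position"]).round(1),"z",s["position"][2].round(1),"jaw ang rel fence y",round(np.degrees(np.arctan2(y[1],y[0])-FA)-90,1),"t",s["clock"],"F",s["contact_force"].round(1),"w",s["gripper_width"].round(1))
                                                                                                                                                                                                     ^^^^^^^^^^^^^^^^^^^^^^^^
AttributeError: 'float' object has no attribute 'round'
```

send_rows(steps=[[[-0.8, 4, 0, -0.02, 0], [-0.8, 4, 0, 0, 0], [-0.8, 4, 0, 0, 0], [-0.8, 4, 0, 0, 0], [-0.8, 4, 0, 0, 0], [-0.8, 4, 0, 0, 0], [-0.8, 4, 0, 0, 0], [-0.8, 4, 0, 0, 0], [-0.8, 4, 0, 0, 0], [-0.8, 4, 0, 0, 0]]])

```text
clock: 1.35
position: [396.8, -170.3, 222.5]
ee_rot: [0.07, 0.997, 0.007, -0.007]
contact_force: [1.3, 0.2, -1.1]
gripper_width: 0.1
```

```bash
sed -i 's/s\["gripper_width"\].round(1)/round(float(s["gripper_width"]),1)/' h.py
python3 -c "
from h import *
where()"
```

```text
tcp_f [-247.5 -230.6] z 222.5 jaw ang rel fence y -1.3 t 1.35 F [ 1.3  0.2 -1.1] w 0.1
```

send_rows(steps=[[[-0.8, 4, 0, -0.023, 0], [-0.8, 4, 0, 0, 0], [-0.8, 4, 0, 0, 0], [-0.6, 3.5, 0, 0, 0], [0, 0, 4, 0, 0], [0, 0, 4, 0, 0], [0, 0, 4, 0, 0], [0, 0, 4, 0, 0]]])

```text
clock: 2.02
position: [454.9, -1.4, 69.2]
ee_rot: [0.049, 0.999, 0.012, 0.008]
contact_force: [0.8, 1.0, 0.1]
gripper_width: 0.0
```

```bash
python3 -c "
from h import *
where();block()"
```

```text
tcp_f [-209.5  -56. ] z 69.2 jaw ang rel fence y 1.0 t 2.0167 F [0.8 1.  0.1] w 0.0
block_f [-126.6  -46. ] ang 48.4 size [ 95.  130.3]
```

send_rows(steps=[[[1.0, -2.0, 0, 0.018, 0], [0, 0, 2.0, 0, 0], [0, 0, 2, 0, 0], [0, 0, 1.5, 0, 0], [0, 0, 0, 0, 0]]])

```text
clock: 2.48
position: [434.3, -22.4, 2.8]
ee_rot: [0.06, 0.998, 0.007, -0.006]
contact_force: [0.1, -0.2, 0.3]
gripper_width: -0.2
```

```bash
python3 -c "
from h import *
where();block()"
```

```text
tcp_f [-227.5  -79.3] z 2.8 jaw ang rel fence y -0.2 t 2.4833 F [ 0.1 -0.2  0.3] w -0.2
block_f [-126.7  -46. ] ang 48.4 size [ 95.  130.5]
```

send_rows(steps=[[[-0.5, 0.5, -0.6, 0, 0], [-0.5, 0.5, 0, 0, 0], [-0.5, 0.5, 0, 0, 0], [-0.5, 0.5, 0, 0, 0], [-0.5, 0.5, 0, 0, 0], [-0.5, 0.5, 0, 0, 0], [-0.5, 0.45, 0, 0, 0], [0, 0, 0, 0, 0]]])

```text
clock: 3.2
position: [471.0, 8.1, 14.3]
ee_rot: [0.06, 0.998, 0.005, -0.011]
contact_force: [-0.0, -0.1, -0.4]
gripper_width: -0.1
```

```bash
python3 -c "
from h import *
where();im,d=block();cv2.imwrite('pics/p1.png',im[90:300,140:440])"
```

```text
tcp_f [-194.6  -44.7] z 14.3 jaw ang rel fence y -0.2 t 3.2 F [-0.  -0.1 -0.4] w -0.1
block_f [-118.   -42.2] ang 40.7 size [ 94.5 130.2]
```

send_rows(steps=[[[0.9, 0.1, 0.4, 0, 0], [0, 0.5, 0, 0, 0], [-0.3, 0.4, 0, 0, 0], [-0.5, 0.5, 0, 0, 0], [-0.5, 0.5, 0, 0, 0], [-0.5, 0.5, 0, 0, 0], [-0.5, 0.4, 0, 0, 0], [-0.5, 0.4, 0, 0, 0], [0, 0, 0, 0, 0]]])

```text
clock: 4.0
position: [482.7, 37.4, 8.6]
ee_rot: [0.061, 0.998, 0.0, -0.023]
contact_force: [-0.5, -0.4, -1.6]
gripper_width: -0.2
```

```bash
python3 -c "
from h import *
where();im,d=block();cv2.imwrite('pics/p2.png',im[90:300,140:440])"
```

```text
tcp_f [-186.4  -14.2] z 8.6 jaw ang rel fence y -0.3 t 4.0 F [-0.5 -0.4 -1.6] w -0.2
block_f [-93.5 -68.4] ang -63.4 size [95.6 62. ]
```

```bash
python3 -c "
import cv2
from h import *
im,_=optics.get_image('side')
a=cv2.resize(cv2.imread('pics/p2.png'),None,fx=2,fy=2)
b=cv2.resize(im[150:280,140:340],(600,390))
cv2.imwrite('pics/v2.png',cv2.resize(np.vstack([a,b]),None,fx=.74,fy=.74))"
```

```text
(no output)
```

View pics/v2.png

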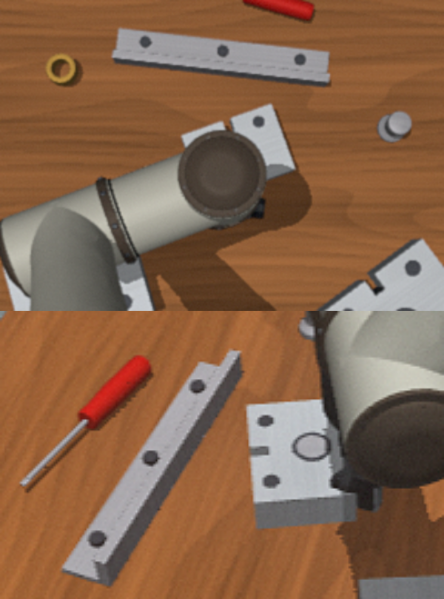

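```bash
cat >> h.py <<'E'
def both(save=None):
    Q=[]; ims={}
    for n in("top","side"):
        im,d=optics.get_image(n); ims[n]=im; P=cloud(n,d); hsv=cv2.cvtColor(im,cv2.COLOR_BGR2HSV)
        m=(P[...,2]>32)&(P[...,2]<43)&(d>0)&(hsv[...,1]<50)&(hsv[...,2]>100)
        m=cv2.morphologyEx(m.astype(np.uint8),cv2.MORPH_OPEN,np.ones((3,3)))>0
        p=P[m][:,:2]; f=(p-F0)@RF.T
        f=f[(f[:,0]>-190)&(f[:,0]<-1)&(abs(f[:,1])<140)]; Q.append(f)
    f=np.vstack(Q).astype(np.float32); r=cv2.minAreaRect(f); b=cv2.boxPoints(r)
    e=b[1]-b[0]; g=b[2]-b[1]; L=e if np.hypot(*e)>np.hypot(*g) else g
    a=np.degrees(np.arctan2(L[1],L[0]))%180-90
    print("block",np.round(r[0],1),"ang",round(float(a),1),"size",np.round(r[1],1),"n",[len(q) for q in Q],"corner max x",f[:,0].max().round(1), "y at it",f[f[:,0].argmax(),1].round(1))
    return ims
E
python3 -c "
from h import *
where();both();print(arm.read_state()['joints'].round(2))"
```

```text
tcp_f [-186.1  -14.2] z 8.6 jaw ang rel fence y -0.3 t 4.1 F [-1.   0.2 -0.6] w -0.4
block [-109.1  -35.6] ang 26.6 size [ 94.5 134.9] n [1117, 1524] corner max x -39.3 y at it -75.1
[ 0.4   0.46 -0.55 -0.04 -0.6  -2.06]
```

send_rows(steps=[[[-0.6, 0.2, 0, 0, 0], [-0.6, 0.2, 0, 0, 0], [-0.6, 0.15, 0, 0, 0], [-0.6, 0.1, 0, 0, 0], [0, 0, 0, 0, 0]]])

```text
clock: 4.62
position: [496.8, 38.3, 5.9]
ee_rot: [0.063, 0.997, -0.003, -0.034]
contact_force: [-0.0, 0.2, -0.0]
gripper_width: 0.0
```

```bash
python3 -c "
from h import *
where();both()"
```

```text
tcp_f [-172.5  -11.7] z 5.9 jaw ang rel fence y -0.6 t 4.6167 F [-0.   0.2 -0. ] w 0.0
block [-98.9 -35.8] ang 19.8 size [ 94.5 135.2] n [852, 1202] corner max x -33.6 y at it -81.0
```

send_rows(steps=[[[-0.6, 0.15, -0.2, 0, 0], [-0.6, 0.15, 0, 0, 0], [-0.6, 0.1, 0, 0, 0], [-0.6, 0.1, 0, 0, 0], [0, 0, 0, 0, 0]]])

```text
clock: 5.13
position: [514.0, 39.1, 5.3]
ee_rot: [0.065, 0.997, -0.004, -0.042]
contact_force: [-0.6, -0.1, 0.4]
gripper_width: -0.1
```

```bash
python3 -c "
from h import *
where();i=both();print(Ro.from_quat(arm.read_state()['ee_rot']).as_matrix()[:,2].round(3))
cv2.imwrite('pics/s3.png',cv2.resize(i['side'][130:300,130:400],None,fx=2.5,fy=2.5))"
```

```text
tcp_f [-155.5   -8.9] z 5.3 jaw ang rel fence y -0.7 t 5.1333 F [-0.6 -0.1  0.4] w -0.1
block [-86.3 -37.5] ang 12.5 size [ 94.5 135.3] n [917, 717] corner max x -26.6 y at it -91.3
[-0.084 -0.003 -0.996]
```

View pics/s3.png

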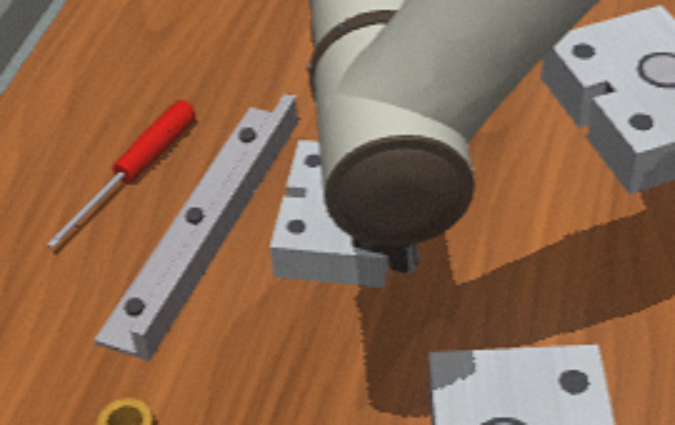

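send_rows(steps=[[[1.0, 0, 0, 0, 0], [2.0, 0, -0.5, 0, 0.3], [2.0, 0, -3, 0, 1], [2, -1, -4, 0, 1], [2, -1, -2, 0, 1], [2, -1, 0, 0, 1], [0, 0, 0, 0, 1], [0, 0, 0, 0, 1]]])

```text
clock: 5.9
position: [410.6, 25.7, 111.9]
ee_rot: [0.064, 0.997, -0.001, -0.032]
contact_force: [1.4, 0.2, 0.7]
gripper_width: 82.7
```

```bash
python3 -c "
from h import *
where();both();block();print(Ro.from_quat(arm.read_state()['ee_rot']).as_matrix()[:,2].round(3))"
```

```text
tcp_f [-256.6  -34.3] z 111.9 jaw ang rel fence y -0.6 t 5.9 F [1.4 0.2 0.7] w 82.7
block [-87.1 -37.7] ang 12.8 size [ 95.8 135.1] n [2778, 1832] corner max x -27.4 y at it -88.1
block_f [-86.8 -40.2] ang 12.8 size [ 96.  130.1]
[-0.067  0.001 -0.998]
```

send_rows(steps=[[[-1, -0.5, 2.5, -0.01, 1], [-1, 0, 2.5, 0, 1], [-1, 0, 2, 0, 1], [-1, 0, 1.5, 0, 1], [-1, 0, 1, 0, 1], [0, 0, 0.5, 0, 1], [0, 0, 0, 0, 1]]])

```text
clock: 6.63
position: [460.2, 16.2, -1.0]
ee_rot: [0.058, 0.998, -0.002, -0.033]
contact_force: [-1.0, -0.5, -0.9]
gripper_width: 85.6
```

```bash
python3 -c "
from h import *
where();both();print(Ro.from_quat(arm.read_state()['ee_rot']).as_matrix()[:,2].round(3))"
```

```text
tcp_f [-206.3  -38. ] z -1.0 jaw ang rel fence y 0.1 t 6.6333 F [-1.  -0.5 -0.9] w 85.6
block [-87.2 -37.1] ang 12.8 size [ 96.1 136.1] n [2189, 1819] corner max x -27.4 y at it -91.9
[-0.063  0.001 -0.998]
```

send_rows(steps=[[[-1, 0, -0.3, 0, 1], [-1, 0, 0, 0, 1], [-1, 0, 0, 0, 1], [-0.7, 0, 0, 0, 1], [-0.6, 0, 0, 0, 1], [-0.6, 0, 0, 0, 1], [-0.6, 0, 0, 0, 1], [-0.6, 0, 0, 0, 1], [0, 0, 0, 0, 1]]])

```text
clock: 7.48
position: [518.3, 9.2, 1.9]
ee_rot: [0.056, 0.998, -0.002, -0.037]
contact_force: [-0.4, -0.3, 1.2]
gripper_width: 85.5
```

```bash
python3 -c "
from h import *
where();both();print(Ro.from_quat(arm.read_state()['ee_rot']).as_matrix()[:,2].round(3))"
```

```text
tcp_f [-147.8  -38.1] z 1.9 jaw ang rel fence y 0.2 t 7.4833 F [-0.4 -0.3  1.2] w 85.5
block [-79.5 -39.4] ang 7.7 size [ 90.6 134.2] n [117, 877] corner max x -26.9 y at it -95.9
[-0.073  0.001 -0.997]
```

send_rows(steps=[[[-0.6, 0, 0, 0, 1], [-0.6, 0, 0, 0, 1], [-0.6, 0, 0, 0, 1], [0, 0, 0, 0, 1]]])

```text
clock: 7.92
position: [529.4, 7.0, 0.2]
ee_rot: [0.056, 0.997, -0.003, -0.044]
contact_force: [-0.3, -0.5, -0.5]
gripper_width: 85.0
```

```bash
python3 -c "
from h import *
where();i=both();print(Ro.from_quat(arm.read_state()['ee_rot']).as_matrix()[:,2].round(3))
cv2.imwrite('pics/s4.png',np.hstack([cv2.resize(i['side'][150:280,150:330],(390,282)),cv2.resize(i['top'][100:230,200:380],(390,282))]))"
```

```text
tcp_f [-136.5  -39. ] z 0.2 jaw ang rel fence y 0.3 t 7.9167 F [-0.3 -0.5 -0.5] w 85.0
block [-66.7 -41.7] ang 3.0 size [ 81.2 133.3] n [60, 629] corner max x -28.7 y at it -53.5
[-0.087 -0.    -0.996]
```

View pics/s4.png

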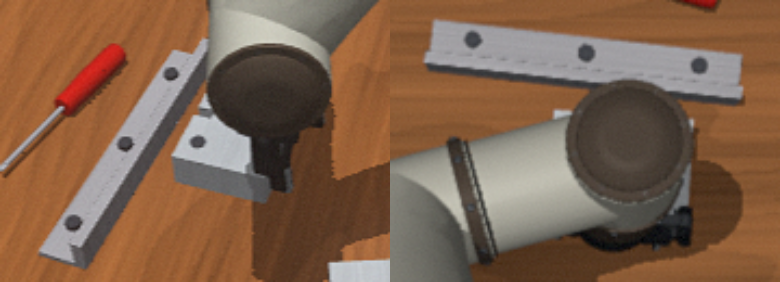

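send_rows(steps=[[[-0.6, 0, -0.2, 0, 1], [-0.6, 0, 0, 0, 1], [-0.6, 0, 0, 0, 1], [-0.6, 0, 0, 0, 1], [0, 0, 0, 0, 1]]])

```text
clock: 8.43
position: [542.9, 2.7, 0.1]
ee_rot: [0.058, 0.997, -0.005, -0.057]
contact_force: [0.6, 0.3, 0.3]
gripper_width: 85.6
```

```bash
python3 -c "
from h import *
where();i=both()"
```

```text
tcp_f [-122.6  -41.7] z 0.1 jaw ang rel fence y 0.1 t 8.4333 F [0.6 0.3 0.3] w 85.6
block [-54.1 -45. ] ang -0.0 size [133.9  79.8] n [102, 531] corner max x -14.2 y at it -12.1
```

send_rows(steps=[[[-0.6, 0, -0.2, 0, 1], [-0.6, 0, 0, 0, 1], [-0.5, 0, 0, 0, 1], [0, 0, 0, 0, 1]]])

```text
clock: 8.87
position: [552.3, -0.3, -0.5]
ee_rot: [0.059, 0.996, -0.006, -0.066]
contact_force: [0.6, 0.3, -0.2]
gripper_width: 85.5
```

```bash
python3 -c "
from h import *
where();i=both()"
```

```text
tcp_f [-112.9  -43.6] z -0.5 jaw ang rel fence y 0.0 t 8.8667 F [ 0.6  0.3 -0.2] w 85.5
block [-49.9 -45.1] ang -8.0 size [140.1  84.6] n [122, 473] corner max x -3.5 y at it 0.5
```

send_rows(steps=[[[-0.4, 0, 0, 0, 1], [-0.4, 0, 0, 0, 1], [-0.3, 0, 0, 0, 1]]])

```text
clock: 9.22
position: [555.1, -1.8, -1.2]
ee_rot: [0.059, 0.995, -0.007, -0.074]
contact_force: [-9.2, 4.4, 8.9]
gripper_width: 85.5
```

```bash
python3 -c "
from h import *
where()"
```

```text
tcp_f [-109.9  -44.7] z -1.2 jaw ang rel fence y -0.0 t 9.2167 F [-9.2  4.4  8.9] w 85.5
```

send_rows(steps=[[[-0.5, 0, 0, 0, 1], [-0.5, 0, 0, 0, 1]]])

```text
clock: 9.38
position: [556.1, -2.8, -1.5]
ee_rot: [0.06, 0.995, -0.008, -0.084]
contact_force: [-16.7, 7.8, 16.0]
gripper_width: 85.2
```

```bash
python3 -c "
from h import *
where();both()"
```

```text
tcp_f [-108.8  -45.6] z -1.5 jaw ang rel fence y -0.0 t 9.3833 F [-16.7   7.8  16. ] w 85.2
block [-38.6 -47.6] ang 0.6 size [ 75.9 133.8] n [205, 427] corner max x -1.0 y at it -15.2
```

send_rows(steps=[[[0.5, 0, 0, 0, 1], [1, 0, 0, 0, 1], [2, 0, 0, 0, 1], [3, 0, 0, 0, 1], [3, 0, -2, 0, 1], [2, 0, -4, 0, 1], [2, 0, -4, 0, 1], [2, 0, -2, 0, 1], [0, 0, 0, 0, 1]]])

```text
clock: 10.23
position: [424.9, 17.1, 141.8]
ee_rot: [0.059, 0.995, -0.007, -0.075]
contact_force: [-0.2, 0.9, 0.3]
gripper_width: 85.6
```

```bash
python3 -c "
from h import *
where();i=both();block();top=i['top']
im,d=optics.get_image('top')
P=cloud('top',d)
for c in (250,270,280,300,310,330,340):
    pass
cv2.imwrite('pics/t5.png',cv2.resize(top[90:230,190:390],None,fx=4,fy=4,interpolation=cv2.INTER_CUBIC))"
```

```text
tcp_f [-241.4  -41.2] z 141.8 jaw ang rel fence y -0.0 t 10.2333 F [-0.2  0.9  0.3] w 85.6
block [-48.1 -47.7] ang -0.1 size [134.6  94.1] n [2489, 1765] corner max x -1.0 y at it -32.2
```

View pics/t5.png

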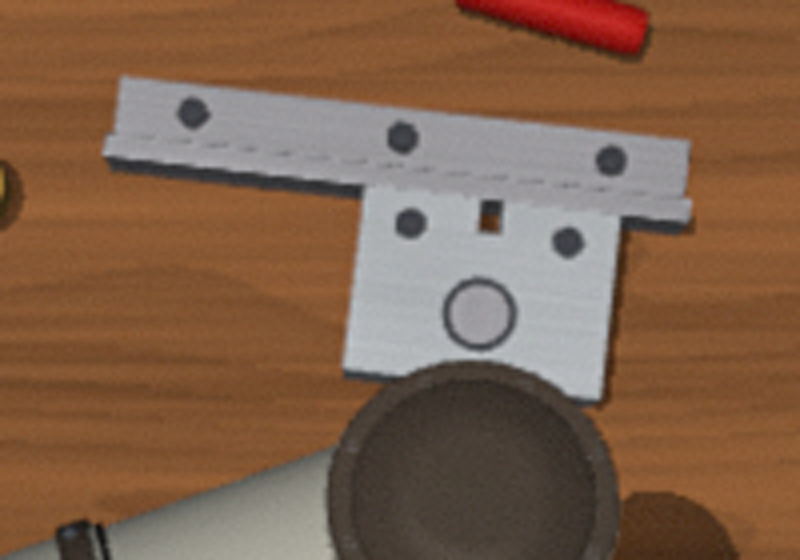

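```bash
python3 -c "
from h import *
for uv in ((276.25,183),(340.75,189.25)): print(fr(ray('top',[uv],38)[0]).round(1))
im,d=optics.get_image('side'); cv2.imwrite('pics/s5.png',cv2.resize(im[140:290,150:340],None,fx=4,fy=4,interpolation=cv2.INTER_CUBIC))
from scipy import ndimage
hsv=cv2.cvtColor(optics.get_image('top')[0],cv2.COLOR_BGR2HSV)
m=cv2.inRange(hsv,(18,130,110),(35,255,255)); u=np.argwhere(m[100:170,150:215]>0).mean(0); print('collar px',u[1]+150,u[0]+100)
hsv=cv2.cvtColor(cv2.imread('pics/top0.png'),cv2.COLOR_BGR2HSV)
m=cv2.inRange(hsv,(18,130,110),(35,255,255)); u=np.argwhere(m[100:170,150:215]>0).mean(0); print('collar0',u[1]+150,u[0]+100)
"
```

```text
[-95.   13.3]
[ -92.4 -116.8]
collar px 180.49171270718233 135.84530386740332
collar0 180.56741573033707 135.88202247191012
```

View pics/s5.png

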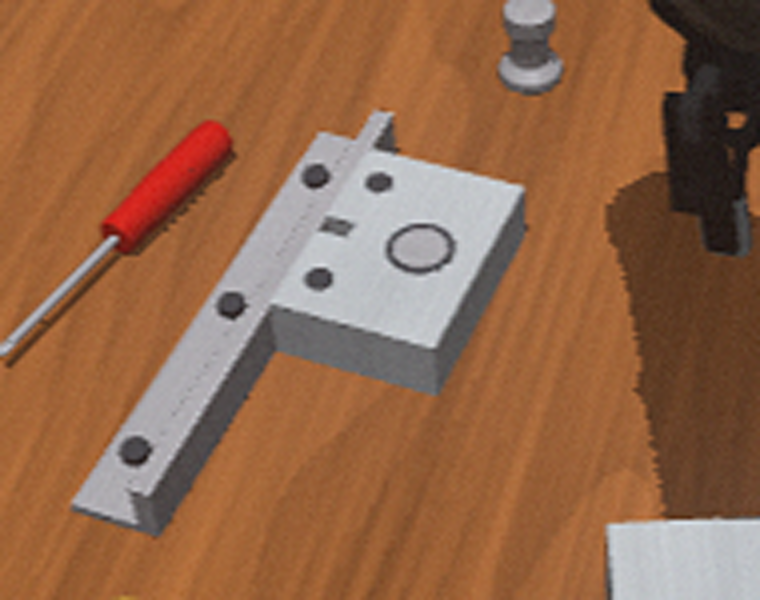

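```bash
python3 -c "
from h import *
where();print(job.job_done())"
```

```text
tcp_f [-242.1  -42.2] z 135.9 jaw ang rel fence y -0.1 t 10.5333 F [ 0.5 -0.7 -0.8] w 85.3
the job is handed in; nothing more can be done
None
```

I turned the small 95×130 mm block about 48° clockwise by pushing its rear left corner with the closed fingertips. I then pushed it up to the fence with both open fingers until the force rose to about 17 N along x, backed off, and handed the job in at about 10.5 s.

**Last checks:**
- **Angle:** the rectangle fit put the block about 0.1° from square with the fence, with the slotted face about 1 mm or less from it.
- **Position along the fence:** the block's middle was 48–52 mm from the fence's middle, towards −y; the limit is 90 mm.
- **Contact:** neither the top nor the side view showed a gap along the slotted face.
- **Bystanders:** the collar had not moved in the top view. I only checked the tap body by eye, and it looked undisturbed.
- **Gripper:** the arm was clear of everything, with the fingertips about 136 mm above the bench.

**Disagreements:**
- **Rear corners:** reading the two rear corners by hand put them at −95.0 and −92.4 mm from the fence, which would mean about 1° of skew. The rectangle fit did not show this. I took it as pixel-reading error, and it is still within the 4 mm tolerance.
- **Fit size:** the fit with both cameras came out about 4 mm too long, because the two views do not line up exactly.
- **Tool tilt:** the tool tilted by up to about 10° while pushing. I saw no sign of lifting or tipping in the pictures.

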